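# Square the picture boards in the pedal rack

### The arm

A 6-joint arm with a two-finger parallel gripper is mounted at the origin on the work surface. World frame = base frame: x ahead of the robot, y to its left, z up, the work surface at z = 0. Lengths are in m, angles in degrees, forces in N, time in s.
With the tool pointing down it reaches from about 0.275 to 0.85 m from the base axis. Payload 19 kg.
Tool frame: the origin (TCP) lies on the centre line of the jaws, within the pads' length; the fingertips stand 14 mm ahead of it and the grasp point (between the pads) lies 5 mm behind it; z points along the fingers, y is the line along which they close (so a half turn about z gives the same grasp; the last joint's range is limited). The gripper opens to 85 mm and grips with 20 to 120 N. Pads are 22 mm wide; open, the fingers measure 114 mm over their backs; the gripper's body (76 mm by 85 mm) begins 54 mm behind the grasp point. The pads swing forward as they close: fully open they stand 13 mm farther back than shut.
Start: joints at [58.041, 8.623, 82.357, -0, 89.026, -7.678], TCP at [0.236, 0.524, 0.245] pointing down, gripper open.
Joint ranges: [-160.23, 160.23], [-39.13, 120.54], [6.94, 153.29], [-79.49, 259.48], [9.18, 160.14], [-161.06, 161.06]. Speed limits (degrees/s): [108.29, 108.29, 127.2, 172.46, 172.46, 172.46].

### API

Orientations are given as a 3x3 rotation matrix whose columns are the frame's x, y, z axes.
In Python, from bench import r gives the robot as it stands. The module is installed in compiled form; this text tells all that it offers.
- The arm moves only by the shell command python3 -m jog 'ROWS' [FORCE]. ROWS is JSON, a list that holds one entry, the list of rows, each a list of 7 numbers: the shift along the tool's x, y, z in mm, then the turn, a rotation vector about the tool's x, y, z in degrees, then the closure in counts, from 0 (fully open) to 255 (shut). In form: [[[x, y, z, ax, ay, az, fingers], ...]]. A call has 1 to 10 rows; each row is the pose to reach, as a shift and turn from the pose commanded when the call began, along the tool's axes at that moment; what a row does not reach only later rows make up. A row lasts 1/10 s, in which the tool goes at most 50 mm and 8.59 degrees, less where a joint would pass 70% of its speed; a pose out of reach is approached as far as the arm can. A call with a gripper value outside its range is refused whole. The fingers move at their own pace and stop on an object; FORCE is the grip in N (left out, the last holds). Time passes only in rows, so rows that repeat a pose let the fingers close. It gives the time, the measured TCP pose, the force, the opening and the grip force at its end, in the units of the state.
- r.state(): the state, without advancing time (a new reading comes with each control period).
- r.snapshot(name): name is "scene" or "top" or "wrist"; returns (picture, depth): 384x512x3 uint8, red, green, blue; 384x512 float32, m along the optical axis (not along the pixel's ray), 0 where there is no reading.
- r.camera_params(name): a dict with "K" (3x3 intrinsics, pixels), "k1" (the pictures are not rectified: a ray, as slopes to the right and down, at radius r is drawn at 1 + k1 r^2 times it, then the intrinsics apply), "origin" and "rotation" of the camera in the world. Camera axes: x right, y up, looking along -z (the intrinsics and any distortion apply to the point x, -y, -z); pixel columns grow to the right and rows downward; lengths in m; the calibration is good to about 2 mm. A picture is of the moment at which its call begins: read the wrist's pose just before it. camera_params takes no time and is no camera call; for the wrist camera it gives the pose at the moment of the call.
- r.sign_off(): hands the job in; it is judged then, once.
The state is a dict: "time_s": time; "joint_pos": joint angles; "joint_vel": joint speeds; "joint_efforts": joint torques, N m; "eef_pos": TCP position; "ee_rot": TCP orientation; "force": force on the tool from outside, world axes, zero at the start; "ft_torque": the same for the moment, N m; "opening": finger opening in m; "grip_force": force on a finger pad.
Only numpy, scipy, OpenCV 4.12 (cv2) and the standard library are available. Lean on these libraries where they do the work, as an engineer would, in place of code of your own. Each camera call takes 0.05 s, during which the arm holds its last target. There are 200 camera calls.

### The job

Slide the loose yellow and green picture boards off their runners onto the blue one, and push all three gently up against the red sprung stop so that their edges are flush (feel for the stop, do not ram it). Then press the yellow pedal down to its stop so that its paddle squares the pile against the fence, and let it come back up; if that opened a gap, nudge the boards up to the stop again, so that a neat, square pile is left. Do not disturb the other toys.

Things in the scene. Friction and masses are not known exactly. Their poses are not given: they have to be found in the camera images.
- rack: Maple squaring rack, fixed. Origin at table height on the squared pile's centre line; x: push direction, away from the robot to the stop; y left; z up. Sizes in mm. Floor top z=10, x=-175 to 155. Straight fence on the right, face at y=-48.5, top z=54. Near half (x=-170 to -45) has two runners, far half a flat floor where the blue board lies.
- slot (a point): Middle of the rack's open slot between the two runners, on the rack floor; axes as the rack's. It lies at rack (-107, 16, 10) mm. The slot is 56 mm wide (rack y=-12 to 44) and open at both ends; the runners' tops are 13 mm above its floor. Fingers can travel along it at low height and push all three boards at once. Left wall beyond the runner: rack y=82, top z=42.
- paddle_face (a point): Middle of the blue paddle's pushing face, left of the pile: 120 mm long (rack x=-15 to 105), top z=52; face at rack y=80 at rest. The pedal drives it right to y=47.5, 96 mm from the fence.
- gauge: Fixed steel bracket of the red stop; origin at rack (155, 0, 10) mm, axes as the rack's. Before it stands the stop: a red bar, rack y=-45.5 to 39.5, z=11 to 50, sprung (4 N per mm, 7 mm travel). Its setting changes each time and is not reported: the face stands anywhere from rack x=85 to 115, to be found by touch. More than 25 N on it is too much.
- board_a: Blue wooden board with white disc, 95 x 95 x 12 mm, about 85 g (varies), too wide to grip; origin at centre of underside, z up, edges along x and y. Starts loose and askew on the rack floor in the far half, short of the stop: the bottom of the pile.
- board_b: Yellow board with green square, same size and origin; starts askew on the runners: the middle of the pile.
- board_c: Green board with red disc and white bar, same size and origin; starts askew on top of the yellow one: the top of the pile.
- pedal (a joint): Yellow spring pedal at the left of the rack: 0 up, 0.35 rad fully down at its stop. Hinge axis along rack y at rack (50, 190, 52) mm, at the pedal's far end. Takes about 8 N on the pad to reach the stop; springs back. It works the blue paddle.
- pedal_pad (a point): Centre of the top of the pedal's black pad (35 x 46 mm), where to press; at rest rack (-37, 190, 77), moves down about 30 mm. Axes turn with the pedal.
- lucky_cat: White ceramic cat, 115 mm tall, 80 mm across, on the turntable; origin under its centre. Leave alone.
- turntable: Round wooden turntable, 210 mm across, 28 mm high, fixed; origin under its centre.
- jar: Glass jar, 70 mm across, 100 mm tall; origin under its centre. Leave alone.
- tin_bus: Red tin bus, 120 x 50 x 68 mm, long along x; origin under its centre. Leave alone.
- mallet: Wooden xylophone mallet lying along its x, 240 mm long, 24 mm high. Leave alone.
- block: Green 45 mm wooden block; origin under its centre. Leave alone.
- lid_box: White plastic box with hinged lid, shut, 160 x 200 mm, about 100 mm high with the lid and 140 mm at its knob, fixed; origin under its centre.
Things that resemble listed ones, but are neither listed nor needed, are in the scene too. Several things have the shape of the board_a; the one meant has the colours described above. Of the things shaped like the board_c, the green one is meant.

How it is judged:
By the outcome, as a careful person would: the job done as asked, in the order asked, and still so for the second after the job is handed in, with the robot touching nothing.
It also fails if it takes over 69 s, if anything falls off the work surface, if the arm or the gripper's body presses on something with over 40 N, if the wrist force passes 120 N, or if a joint passes its speed limit or range.

## Working session

There is one attempt and no reset: what is moved stays moved. The work goes in short steps, Python scripts to look and compute and a shell command to move; the robot and the scene stay as the last step left them, time stands still between calls to the robot, and variables do not carry over. Pictures are saved under pics/ and viewed, at most 10 in all, crops included, and the job is handed in when it is done.

```bash
mkdir -p pics
cat > h.py <<'E'
import numpy as np, cv2
from bench import r
def snap(n,f=None):
    p=r.camera_params(n); im,d=r.snapshot(n)
    if f: cv2.imwrite('pics/'+f,im[:,:,::-1])
    return im,d,p
def rays(p,uv):
    K=np.array(p['K']);uv=np.atleast_2d(np.float64(uv))
    a=(uv-[K[0,2],K[1,2]])/[K[0,0],K[1,1]]; s=a.copy()
    for _ in range(20): s=a/(1+p['k1']*(s**2).sum(1,keepdims=True))
    return np.c_[s[:,0],-s[:,1],-np.ones(len(s))]@np.array(p['rotation']).T
def plane(p,uv,z):
    d=rays(p,uv);o=np.array(p['origin']);return o+d*((z-o[2])/d[:,2])[:,None]
def dep(p,uv,d):
    uv=np.atleast_2d(uv).astype(int); return np.array(p['origin'])+rays(p,uv)*d[uv[:,1],uv[:,0]][:,None]
E
python3 - <<'E'
from h import *
a,d,p=snap('top','top0.png');print(p); np.savez('top0',a=a,d=d)
a,d,p=snap('scene','scene0.png');print(p); print(r.state())
E
```

```text
{'K': array([[361.65571429,   0.        , 252.8644142 ],
       [  0.        , 361.65571429, 190.46129868],
       [  0.        ,   0.        ,   1.        ]]), 'k1': 0.02983310839207967, 'origin': array([0.33639648, 0.02527325, 1.14536159]), 'rotation': array([[-0.01195522,  0.98503667, -0.17192973],
       [-0.99975144, -0.00853916,  0.02059487],
       [ 0.01881856,  0.17213321,  0.98489391]])}
{'K': array([[434.6169729 ,   0.        , 263.08646918],
       [  0.        , 434.6169729 , 190.50796924],
       [  0.        ,   0.        ,   1.        ]]), 'k1': -0.0024948252792800223, 'origin': array([ 1.15387377, -0.24428324,  1.21497349]), 'rotation': array([[ 0.40997235, -0.78533139,  0.46387205],
       [ 0.9120108 ,  0.35998963, -0.19658018],
       [-0.01260854,  0.50364876,  0.8638165 ]])}
{'time_s': 0.1, 'joint_pos': array([ 5.80408591e+01,  8.64765490e+00,  8.23878726e+01, -8.65021279e-04,
        8.90245673e+01, -7.67867698e+00]), 'joint_vel': array([ 0.00140385, -0.05158659,  0.02797157, -0.07456805,  0.04561575,
        0.03092188]), 'joint_efforts': array([ 5.33960672e-03, -7.14388347e+01, -5.71795607e+01, -1.49818306e-04,
        7.22431781e-03, -3.82932308e-05]), 'eef_pos': array([0.23637112, 0.52395837, 0.2447528 ]), 'ee_rot': array([[-9.11543612e-01,  4.11203050e-01, -5.42364541e-04],
       [ 4.11203389e-01,  9.11543179e-01, -8.97862163e-04],
       [ 1.25185037e-04, -1.04146266e-03, -9.99999450e-01]]), 'force': array([-0.02866231,  0.22937751, -0.21390239]), 'ft_torque': array([-0.01262031, -0.03107825, -0.0431933 ]), 'grip_force': 0.0, 'opening': 0.08495755751360914}
```

View pics/top0.png

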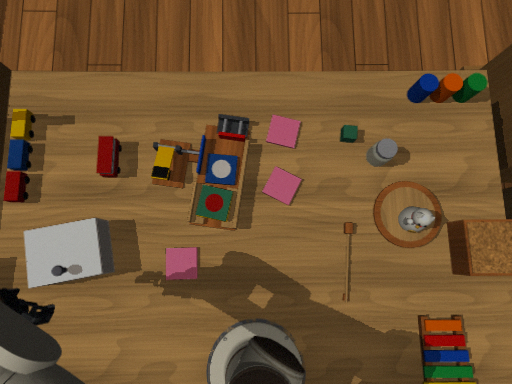

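View pics/scene0.png

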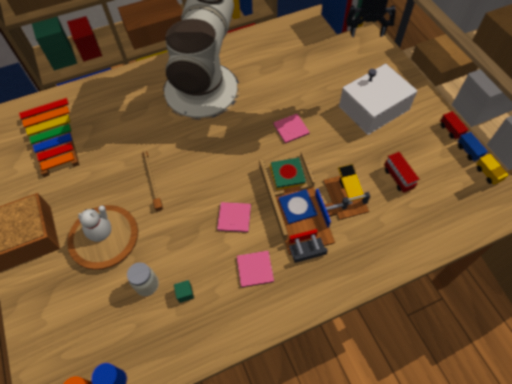

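The top view shows the rack at about px (190–250, 115–230), tilted slightly. The stop is at (233,128), blue board (221,168), green board (214,203) and black pedal pad (160,172). I'll zoom in.

Run:
```python
from h import *
z=np.load('top0.npz');a,d=z['a'],z['d'];p=r.camera_params('top')
c=cv2.resize(a[105:240,140:260],None,fx=4.4,fy=4.4,interpolation=cv2.INTER_CUBIC);cv2.imwrite('pics/crop0.png',c[:,:,::-1])
hsv=cv2.cvtColor(a,cv2.COLOR_RGB2HSV)
def m(lo,hi,box):
    k=cv2.inRange(hsv,np.array(lo),np.array(hi));q=np.zeros_like(k);x0,y0,x1,y1=box;q[y0:y1,x0:x1]=k[y0:y1,x0:x1];return q
for n,lo,hi,zz in [('pad',(0,0,0),(180,255,45),.077),('yel',(20,150,120),(32,255,255),.07),('green',(50,80,30),(85,255,255),.047),('blue',(105,120,40),(125,255,255),.022),('redstop',(0,180,80),(6,255,255),.05)]:
    k=m(lo,hi,(145,105,255,240) if n!='pad' else (145,140,185,195))
    cs=sorted(cv2.findContours(k,0,2)[0],key=cv2.contourArea)[::-1][:2]
    for q in cs:
        R=cv2.minAreaRect(q);B=cv2.boxPoints(R);print(n,cv2.contourArea(q),np.round(plane(p,[R[0]],zz)[0]*1000),np.round(plane(p,B,zz)[:,:2]*1000).tolist(),'depthz',np.round(dep(p,[R[0]],d)*1000))
```

```text
pad 131.0 [583. 282.  77.] [[571.0, 306.0], [602.0, 303.0], [595.0, 257.0], [564.0, 261.0]] depthz [[585. 285.  76.]]
pad 23.0 [647. 224.  77.] [[648.0, 237.0], [661.0, 225.0], [647.0, 211.0], [634.0, 223.0]] depthz [[656. 230.  57.]]
yel 285.5 [630. 275.  70.] [[602.0, 305.0], [670.0, 292.0], [658.0, 244.0], [590.0, 257.0]] depthz [[631. 276.  67.]]
yel 2.5 [566. 287.  70.] [[568.0, 310.0], [571.0, 310.0], [564.0, 264.0], [560.0, 265.0]] depthz [[565. 286.  81.]]
green 880.5 [492. 122.  47.] [[457.0, 178.0], [550.0, 158.0], [527.0, 66.0], [435.0, 87.0]] depthz [[494. 125.  45.]]
blue 790.5 [603. 102.  22.] [[561.0, 152.0], [655.0, 145.0], [646.0, 52.0], [552.0, 60.0]] depthz [[606. 102.  22.]]
blue 80.0 [653. 168.  22.] [[592.0, 182.0], [716.0, 164.0], [714.0, 153.0], [590.0, 171.0]] depthz [[649. 166.  47.]]
redstop 224.5 [491. 123.  50.] [[518.0, 149.0], [517.0, 97.0], [465.0, 97.0], [466.0, 148.0]] depthz [[494. 125.  45.]]
redstop 65.5 [707.  69.  50.] [[708.0, 111.0], [719.0, 109.0], [707.0, 27.0], [695.0, 29.0]] depthz [[709.  69.  52.]]
```

View pics/crop0.png

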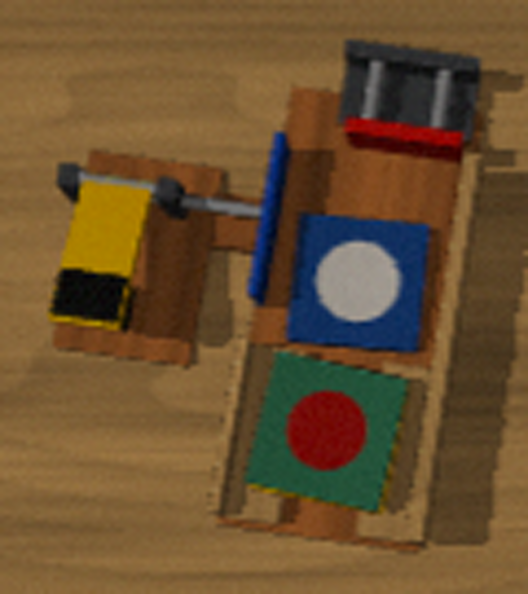

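Rack estimate: origin near world (590, 90) mm, yaw about -9°. I'll move over the near end of the slot with the tool's y axis along rack y.

```bash
python3 -m jog '[[[-34,-28,0,0,0,-1.5,210],[-68,-56,0,0,0,-3,210],[-102,-84,0,0,0,-4.5,210],[-137,-111,0,0,0,-6,210],[-171,-139,0,0,0,-7.5,210],[-205,-167,0,0,0,-9,210],[-239,-195,0,0,0,-10.5,210],[-274,-222,0,0,0,-12,210],[-308,-250,0,0,0,-13.7,210],[-342,-278,0,0,0,-15.3,210]]]'
python3 -m jog '[[[0,0,0,0,0,0,210],[0,0,0,0,0,0,210],[0,0,0,0,0,0,210]]]'
python3 - <<'E'
from h import *
a,d,p=snap('wrist','w1.png'); print(p['origin'],p['rotation']); np.savez('w1',a=a,d=d)
E
```

```text
time_s: 1.1
eef_pos: [0.4342, 0.1283, 0.2452]
ee_rot: [[-0.988, 0.155, -0.0], [0.155, 0.988, -0.0], [0.0, -0.0, -1.0]]
force: [1.9, 0.8, 0.6]
opening: 0.0152
grip_force: 0.0
time_s: 1.4
eef_pos: [0.4336, 0.1306, 0.2452]
ee_rot: [[-0.988, 0.156, -0.0], [0.156, 0.988, 0.0], [0.0, 0.0, -1.0]]
force: [-0.1, -0.0, -0.0]
opening: 0.0151
grip_force: 0.0
[0.35627356 0.14362742 0.37394103] [[ 1.55863627e-01 -9.40186658e-01 -3.02911831e-01]
 [ 9.87778451e-01  1.48513022e-01  4.73034337e-02]
 [ 5.12294176e-04 -3.06582664e-01  9.51843899e-01]]
```

View pics/w1.png

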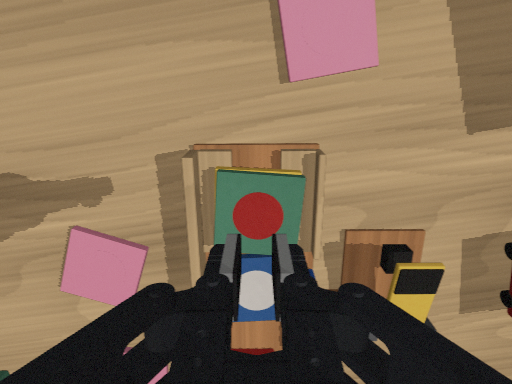

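The wrist view shows the near end of the rack. Fence left at x≈185–197 and left wall at x≈315–324 (row 150), and the slot between cols 232 and 281 at row 150–168. The yellow edge shows just beyond the green board (rows 168–172).

Run:
```python
from h import *
z=np.load('w1.npz');a,d=z['a'],z['d'];p=r.camera_params('wrist')
g=cv2.cvtColor(a,cv2.COLOR_RGB2GRAY).astype(int)
for row in (152,158,162,190,215): print(row,[(c,g[row,c+1]-g[row,c-1]) for c in range(178,330) if abs(g[row,c+1]-g[row,c-1])>22])
print('slot z23',plane(p,[(232,158),(281,158)],.023)*1000)
print('fence top',plane(p,[(196,152),(198,230)],.054)*1000,'wall inner',plane(p,[(316,152),(314,230)],.042)*1000)
print('near floor edge',plane(p,[(257,145)],.010)*1000)
hsv=cv2.cvtColor(a,cv2.COLOR_RGB2HSV);k=cv2.inRange(hsv,(50,80,30),(90,255,255));k[:,:205]=0;k[:,310:]=0;k[:160]=0
c=max(cv2.findContours(k,0,2)[0],key=cv2.contourArea);print('green near edge',plane(p,[(219,171),(302,177)],.047)*1000, cv2.boundingRect(c))
print('yellow near',plane(p,[(218,168),(302,172)],.035)*1000)
```

```text
152 [(187, np.int64(-25)), (197, np.int64(41)), (198, np.int64(43)), (230, np.int64(-43)), (231, np.int64(-42)), (271, np.int64(-35)), (272, np.int64(-26)), (280, np.int64(28)), (281, np.int64(69)), (282, np.int64(36)), (315, np.int64(-76)), (316, np.int64(-55)), (322, np.int64(28)), (323, np.int64(47)), (324, np.int64(26))]
158 [(181, np.int64(35)), (182, np.int64(32)), (192, np.int64(-53)), (193, np.int64(-36)), (197, np.int64(40)), (198, np.int64(44)), (230, np.int64(-37)), (231, np.int64(-37)), (270, np.int64(-35)), (271, np.int64(-30)), (280, np.int64(31)), (281, np.int64(62)), (282, np.int64(30)), (301, np.int64(-39)), (302, np.int64(-32)), (315, np.int64(-49)), (316, np.int64(-29)), (318, np.int64(39)), (319, np.int64(51)), (320, np.int64(44))]
162 [(181, np.int64(28)), (182, np.int64(38)), (192, np.int64(-52)), (193, np.int64(-41)), (197, np.int64(26)), (198, np.int64(57)), (199, np.int64(28)), (230, np.int64(-33)), (231, np.int64(-43)), (270, np.int64(-35)), (271, np.int64(-25)), (280, np.int64(31)), (281, np.int64(60)), (282, np.int64(30)), (301, np.int64(-37)), (302, np.in
[... 483 characters left out ...]
nt64(-33)), (283, np.int64(28)), (312, np.int64(-52)), (313, np.int64(-32)), (315, np.int64(54)), (316, np.int64(63)), (317, np.int64(39))]
slot z23 [[429.73695802 105.31211466  23.        ]
 [438.19642784 159.1672229   23.        ]]
fence top [[411.52971137  73.95418635  54.        ]
 [496.36165622  57.84328879  54.        ]] wall inner [[433.08635086 195.35986033  42.        ]
 [522.00363994 184.28464061  42.        ]]
near floor edge [[422.00249789 134.71024944  10.        ]]
green near edge [[436.29722827  91.99071028  47.        ]
 [456.3341923  177.33303243  47.        ]] (214, 170, 91, 76)
yellow near [[435.76416858  89.65547     35.        ]
 [454.37649267 179.1958669   35.        ]]
```

```bash
python3 -m jog '[[[10,0.5,40,0,0,0,210],[10,0.5,80,0,0,0,210],[10,0.5,120,0,0,0,210],[10,0.5,155,0,0,0,210],[10,0.5,185,0,0,0,210],[10,0.5,200,0,0,0,210],[10,0.5,208,0,0,0,210],[10,0.5,212,0,0,0,210],[10,0.5,214,0,0,0,210],[10,0.5,214,0,0,0,210]]]'
python3 -m jog '[[[0,0,1,0,0,0,210],[0,0,2,0,0,0,210],[0,0,3,0,0,0,210],[0,0,3,0,0,0,210]]]'
python3 - <<'E'
from h import *
a,d,p=snap('wrist','w2.png')
E
```

```text
time_s: 2.45
eef_pos: [0.4244, 0.1323, 0.0318]
ee_rot: [[-0.988, 0.156, 0.001], [0.156, 0.988, 0.0], [-0.001, 0.0, -1.0]]
force: [-0.4, -0.5, 0.3]
opening: 0.0147
grip_force: 0.0
time_s: 2.85
eef_pos: [0.424, 0.1321, 0.0283]
ee_rot: [[-0.988, 0.156, -0.0], [0.156, 0.988, -0.0], [0.0, -0.0, -1.0]]
force: [0.4, -0.1, 0.2]
opening: 0.0149
grip_force: 0.0
```

View pics/w2.png

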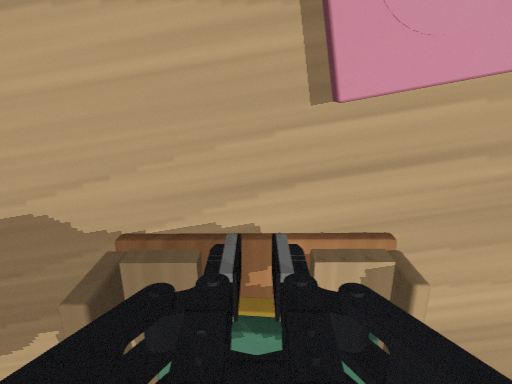

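The fingers sit centred in the slot (fingers 220–292 between runner edges 202 and 310), with the boards beyond them at rows 297–320. I'll feel for the floor.

```bash
python3 -m jog '[[[0,0,1,0,0,0,210],[0,0,1,0,0,0,210],[0,0,2,0,0,0,210],[0,0,2,0,0,0,210]]]' | grep -E 'eef|force'
python3 -m jog '[[[0,0,0.5,0,0,0,210],[0,0,1,0,0,0,210],[0,0,1,0,0,0,210]]]' | grep -E 'eef|force'
```

```text
eef_pos: [0.424, 0.1321, 0.0261]
force: [-0.2, -0.5, -0.5]
grip_force: 0.0
eef_pos: [0.424, 0.1321, 0.0252]
force: [0.3, -0.4, -0.2]
grip_force: 0.0
```

```bash
python3 -m jog '[[[-5,0,-1,0,0,0,210],[-10,0,-1,0,0,0,210],[-15,0,-1,0,0,0,210],[-20,0,-1,0,0,0,210],[-25,0,-1,0,0,0,210],[-30,0,-1,0,0,0,210],[-35,0,-1,0,0,0,210],[-40,0,-1,0,0,0,210],[-45,0,-1,0,0,0,210],[-50,0,-1,0,0,0,210]]]' | grep -E 'eef|force'
python3 -m jog '[[[-5,0,0,0,0,0,210],[-10,0,0,0,0,0,210],[-15,0,0,0,0,0,210],[-20,0,0,0,0,0,210],[-25,0,0,0,0,0,210],[-30,0,0,0,0,0,210],[-35,0,0,0,0,0,210],[-40,0,0,0,0,0,210],[-45,0,0,0,0,0,210],[-50,0,0,0,0,0,210]]]' | grep -E 'eef|force'
python3 - <<'E'
from h import *
a,d,p=snap('top')
c=cv2.resize(a[105:240,140:260],None,fx=4.4,fy=4.4,interpolation=cv2.INTER_CUBIC)
b,d,p=snap('scene');e=cv2.resize(b[150:270,240:380],None,fx=2.8,fy=2.8,interpolation=cv2.INTER_CUBIC)
o=np.zeros((594,c.shape[1]+e.shape[1],3),np.uint8)[:, :800];o[:594,:528]=c;cv2.imwrite('pics/t3.png',c[:,:,::-1]);cv2.imwrite('pics/s3.png',e[:,:,::-1])
E
```

```text
eef_pos: [0.4738, 0.1242, 0.0262]
force: [-1.2, -0.6, 0.6]
grip_force: 0.4
eef_pos: [0.5233, 0.1164, 0.0262]
force: [-0.6, 0.3, -0.8]
grip_force: 0.3
```

View pics/s3.png

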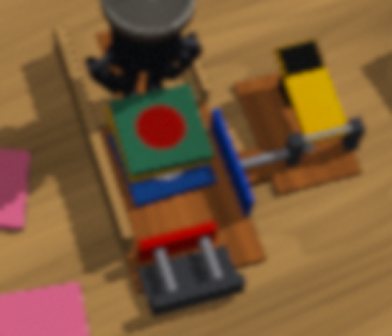

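Yellow and green have slid in squarely over the blue board (blue edge visible at (170,185)), and the red stop is well ahead. I'll continue more slowly.

```bash
python3 -m jog '[[[-4,0,0,0,0,0,210],[-8,0,0,0,0,0,210],[-12,0,0,0,0,0,210],[-16,0,0,0,0,0,210],[-20,0,0,0,0,0,210],[-23,0,0,0,0,0,210],[-26,0,0,0,0,0,210],[-29,0,0,0,0,0,210],[-32,0,0,0,0,0,210],[-35,0,0,0,0,0,210]]]' | grep -E 'eef|force'
python3 -m jog '[[[-2,0,0,0,0,0,210],[-4,0,0,0,0,0,210],[-6,0,0,0,0,0,210],[-8,0,0,0,0,0,210],[-9,0,0,0,0,0,210],[-10,0,0,0,0,0,210],[-11,0,0,0,0,0,210],[-12,0,0,0,0,0,210],[-12,0,0,0,0,0,210]]]' | grep -E 'eef|force'
python3 - <<'E'
from h import *
b,d,p=snap('scene');e=cv2.resize(b[150:270,240:380],None,fx=4.4,fy=4.4,interpolation=cv2.INTER_CUBIC)
cv2.imwrite('pics/s4.png',e[:,:,::-1])
E
```

```text
eef_pos: [0.5576, 0.111, 0.0263]
force: [-1.5, 0.8, 0.0]
grip_force: 0.8
eef_pos: [0.5694, 0.1091, 0.0263]
force: [-0.5, -0.9, 0.0]
grip_force: 0.1
```

View pics/s4.png

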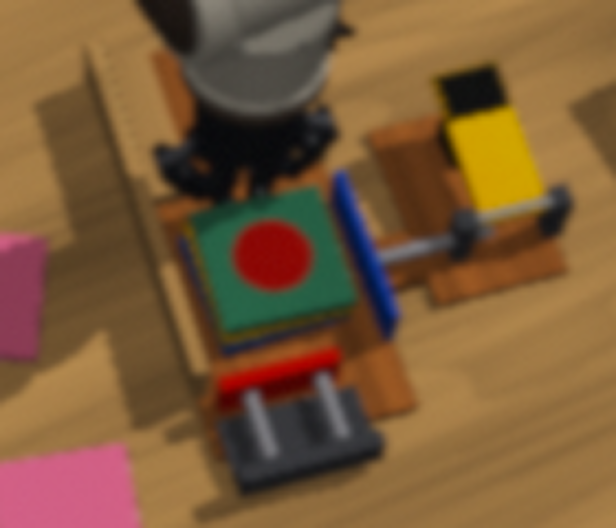

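All three are stacked, with a gap of roughly 15–20 mm between the pile's far edge (row ~345) and the red bar (row ~375). I'll creep in.

```bash
python3 -m jog '[[[-1,0,0,0,0,0,210],[-2,0,0,0,0,0,210],[-3,0,0,0,0,0,210],[-4,0,0,0,0,0,210],[-5,0,0,0,0,0,210]]]' | grep -E 'eef|^force'
python3 -m jog '[[[0,0,0,0,0,0,210]]]' | grep -E 'eef|^force'
```

```text
eef_pos: [0.5743, 0.1083, 0.0263]
force: [-1.7, 0.9, -0.3]
eef_pos: [0.5744, 0.1083, 0.0263]
force: [0.4, 0.6, -0.2]
```

```bash
python3 -m jog '[[[-1,0,0,0,0,0,210],[-2,0,0,0,0,0,210],[-3,0,0,0,0,0,210],[-4,0,0,0,0,0,210]]]' | grep -E 'eef|^force'
python3 -m jog '[[[0,0,0,0,0,0,210]]]' | grep -E 'eef|^force'
```

```text
eef_pos: [0.5782, 0.1077, 0.0263]
force: [-2.0, -0.2, 0.8]
eef_pos: [0.5783, 0.1077, 0.0263]
force: [-0.5, -0.1, -0.1]
```

Not there yet.

```bash
python3 -m jog '[[[-1,0,0,0,0,0,210],[-2,0,0,0,0,0,210],[-3,0,0,0,0,0,210],[-3,0,0,0,0,0,210]]]' | grep -E 'eef|^force'
```

```text
eef_pos: [0.5813, 0.1072, 0.0263]
force: [0.1, 0.5, -1.2]
```

```bash
python3 -m jog '[[[-1,0,0,0,0,0,210],[-2,0,0,0,0,0,210],[-3,0,0,0,0,0,210],[-3,0,0,0,0,0,210]]]' | grep -E 'eef|^force'
```

```text
eef_pos: [0.5843, 0.1068, 0.0263]
force: [-0.3, 0.9, 0.2]
```

```bash
python3 -m jog '[[[-1,0,0,0,0,0,210],[-2,0,0,0,0,0,210],[-2,0,0,0,0,0,210]]]' | grep -E 'eef|^force'
```

```text
eef_pos: [0.5862, 0.1065, 0.0263]
force: [-0.9, 0.4, 0.1]
```

```bash
python3 -m jog '[[[-1,0,0,0,0,0,210],[-2,0,0,0,0,0,210],[-2,0,0,0,0,0,210]]]' | grep -E 'eef|^force'
```

```text
eef_pos: [0.5882, 0.1061, 0.0263]
force: [-1.3, 0.3, -0.0]
```

```bash
python3 -m jog '[[[-1,0,0,0,0,0,210],[-2,0,0,0,0,0,210],[-2,0,0,0,0,0,210]]]' | grep -E 'eef|^force'
```

```text
eef_pos: [0.5902, 0.1058, 0.0263]
force: [0.0, 0.1, -0.4]
```

```bash
python3 -m jog '[[[-1,0,0,0,0,0,210],[-2,0,0,0,0,0,210],[-2,0,0,0,0,0,210]]]' | grep -E 'eef|^force'
```

```text
eef_pos: [0.5922, 0.1055, 0.0263]
force: [-1.0, 0.1, -0.3]
```

```bash
python3 -m jog '[[[-1,0,0,0,0,0,210],[-1.5,0,0,0,0,0,210],[-1.5,0,0,0,0,0,210]]]' | grep -E 'eef|^force'
```

```text
eef_pos: [0.5936, 0.1053, 0.0263]
force: [-1.4, 0.0, -0.7]
```

```bash
python3 -m jog '[[[-1,0,0,0,0,0,210],[-1.5,0,0,0,0,0,210],[-1.5,0,0,0,0,0,210]]]' | grep -E 'eef|^force'
python3 - <<'E'
from h import *
b,d,p=snap('scene');e=cv2.resize(b[150:270,240:380],None,fx=4.4,fy=4.4,interpolation=cv2.INTER_CUBIC)
cv2.imwrite('pics/s5.png',e[:,:,::-1])
E
```

```text
eef_pos: [0.5951, 0.1051, 0.0263]
force: [-0.8, 0.5, -0.2]
```

View pics/s5.png

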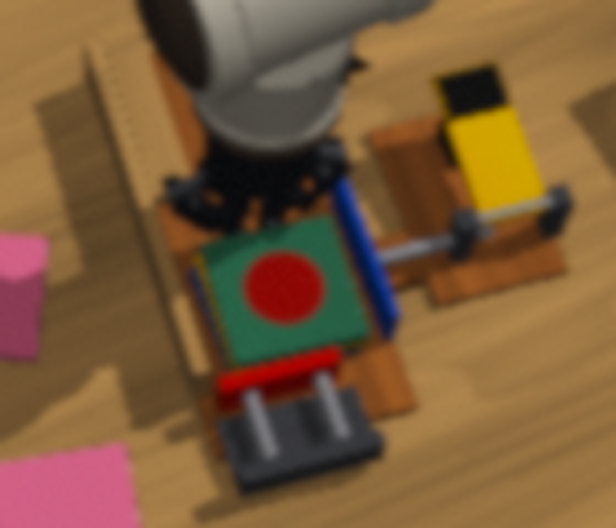

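The green board's far edge now nearly meets the red bar (row ~355–370). I'll feel on in 1 mm steps.

```bash
python3 -m jog '[[[-1,0,0,0,0,0,210],[-1,0,0,0,0,0,210]]]' | grep -E 'eef|^force'
```

```text
eef_pos: [0.596, 0.1049, 0.0263]
force: [-1.0, 0.6, 0.3]
```

```bash
python3 -m jog '[[[-1,0,0,0,0,0,210],[-1,0,0,0,0,0,210]]]' | grep -E 'eef|^force'
```

```text
eef_pos: [0.597, 0.1047, 0.0263]
force: [-0.0, -0.1, 0.9]
```

```bash
python3 -m jog '[[[-1,0,0,0,0,0,210],[-1,0,0,0,0,0,210]]]' | grep -E 'eef|^force'
```

```text
eef_pos: [0.5979, 0.1046, 0.0263]
force: [-1.9, 0.8, 1.9]
```

```bash
python3 -m jog '[[[-1,0,0,0,0,0,210],[-1,0,0,0,0,0,210]]]' | grep -E 'eef|^force'
```

```text
eef_pos: [0.5987, 0.1046, 0.0262]
force: [-3.5, 3.3, 2.8]
```

```bash
python3 -m jog '[[[-0.7,0,0,0,0,0,210],[-0.7,0,0,0,0,0,210],[-0.7,0,0,0,0,0,210]]]' | grep -E 'eef|^force'
```

```text
eef_pos: [0.5991, 0.1047, 0.0262]
force: [-6.7, 2.8, 3.2]
```

```bash
python3 -m jog '[[[-0.7,0,0,0,0,0,210],[-0.7,0,0,0,0,0,210],[-0.7,0,0,0,0,0,210]]]' | grep -E 'eef|^force'
```

```text
eef_pos: [0.5997, 0.1046, 0.0262]
force: [-7.9, 4.5, 4.1]
```

Run:
```python
from h import *
b,d,p=snap('scene');e=cv2.resize(b[150:270,240:380],None,fx=4.4,fy=4.4,interpolation=cv2.INTER_CUBIC)
cv2.imwrite('pics/s6.png',e[:,:,::-1]); print(r.state()['force'],r.state()['ft_torque'])
```

```text
[-8.37041173  4.93727509  3.96502983] [0.74402923 1.31565958 0.09622289]
```

View pics/s6.png

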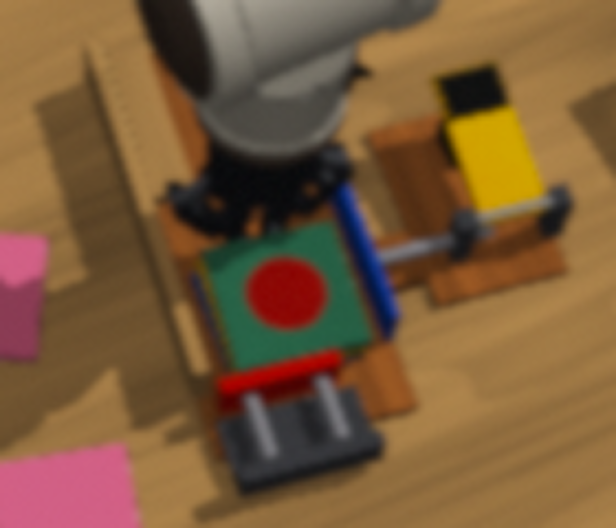

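The pile rests against the red bar at about 8–9 N. I'll back off gently, then rise and go to the pedal.

```bash
python3 -m jog '[[[0.6,0,0,0,0,0,210],[1.2,0,0,0,0,0,210],[1.8,0,0,0,0,0,210],[2.4,0,0,0,0,0,210],[4,0,0,0,0,0,210],[10,0,0,0,0,0,210],[20,0,0,0,0,0,210],[30,0,0,0,0,0,210],[40,0,0,0,0,0,210],[40,0,-10,0,0,0,210]]]' | grep -E 'eef|^force'
python3 -m jog '[[[0,0,-40,0,0,0,210],[0,0,-80,0,0,0,210],[0,0,-115,0,0,0,255],[0,35,-125,0,0,0,255],[1,70,-125,0,0,0,255],[2,105,-125,0,0,0,255],[3,140,-125,0,0,0,255],[4,165,-125,0,0,0,255],[4,173,-125,0,0,0,255],[4,173,-125,0,0,0,255]]]' | grep -E 'eef|^force'
python3 - <<'E'
from h import *
a,d,p=snap('wrist'); b,_,q=snap('top'); 
c=cv2.resize(b[105:240,140:260],None,fx=2.8,fy=2.8,interpolation=cv2.INTER_CUBIC)
o=np.zeros((384,800,3),np.uint8);o[:,:512]=a;c=c[:,:288];o[:c.shape[0],512:512+c.shape[1]]=c
cv2.imwrite('pics/w7.png',o[:,:,::-1]);cv2.imwrite('pics/t7.png',b[:,:,::-1])
E
```

```text
eef_pos: [0.5587, 0.1108, 0.0356]
force: [-0.4, -0.3, 0.0]
eef_pos: [0.5838, 0.2827, 0.1616]
force: [-0.4, -0.4, -0.4]
```

View pics/w7.png

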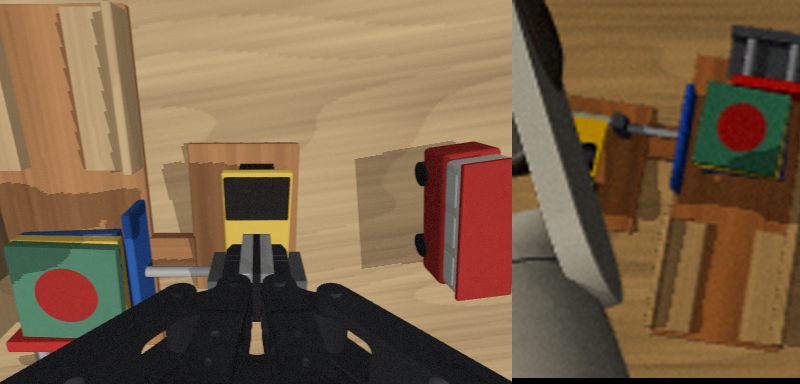

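The pile is stacked at the stop. The pad is at wrist px (224–289, 177–220), and the pile's near edges show the layers only a few px apart.

Run:
```python
from h import *
p=r.camera_params('wrist');print(plane(p,[(256.5,198.5)],.077)*1000, r.state()['eef_pos'])
```

```text
[[582.59559134 282.57575915  77.        ]] [0.58384137 0.28120509 0.16155387]
```

```bash
python3 -m jog '[[[1,1,30,0,0,0,255],[1,1,50,0,0,0,255],[1,1,62,0,0,0,255],[1,1,66,0,0,0,255],[1,1,68,0,0,0,255],[1,1,70,0,0,0,255],[1,1,72,0,0,0,255],[1,1,72,0,0,0,255]]]' | grep -E 'eef|^force'
python3 -m jog '[[[0,0,3,0,0,0,255],[0,0,6,0,0,0,255],[0,0,9,0,0,0,255],[0,0,12,0,0,0,255],[0,0,15,0,0,0,255],[0,0,18,0,0,0,255],[0,0,20,0,0,0,255],[0,0,22,0,0,0,255],[0,0,22,0,0,0,255]]]' | grep -E 'eef|^force'
```

```text
eef_pos: [0.5832, 0.2832, 0.0898]
force: [-0.2, 0.1, 2.8]
eef_pos: [0.5826, 0.2833, 0.067]
force: [-7.1, 0.8, 7.1]
```

```bash
python3 -m jog '[[[0,0,1,0,0,0,255],[0,0,2,0,0,0,255],[0,0,3,0,0,0,255],[0,0,4,0,0,0,255],[0,0,5,0,0,0,255],[0,0,5,0,0,0,255]]]' | grep -E 'eef|^force'
```

```text
eef_pos: [0.5827, 0.2833, 0.0622]
force: [-6.3, 1.2, 8.1]
```

```bash
python3 -m jog '[[[0,0,1,0,0,0,255],[0,0,2,0,0,0,255],[0,0,2,0,0,0,255]]]' | grep -E 'eef|^force'
```

```text
eef_pos: [0.5828, 0.2833, 0.0605]
force: [-6.4, 1.0, 10.3]
```

```bash
python3 -m jog '[[[0,0,1,0,0,0,255],[0,0,1,0,0,0,255],[0,0,1,0,0,0,255]]]' | grep -E 'eef|^force'
```

```text
eef_pos: [0.5828, 0.2834, 0.0601]
force: [-9.5, -0.8, 18.0]
```

The force jumped to 18 N with almost no travel, so the pedal is at its stop. I'll release it slowly.

```bash
python3 -m jog '[[[0,0,0,0,0,0,255],[0,0,-3,0,0,0,255],[0,0,-6,0,0,0,255],[0,0,-10,0,0,0,255],[0,0,-14,0,0,0,255],[0,0,-18,0,0,0,255],[0,0,-22,0,0,0,255],[0,0,-26,0,0,0,255],[0,0,-30,0,0,0,255],[0,0,-36,0,0,0,255]]]' | grep -E 'eef|^force'
python3 -m jog '[[[0,0,-30,0,0,0,255],[0,0,-65,0,0,0,255],[0,0,-65,0,0,0,255],[0,0,-65,0,0,0,255]]]' | grep -E 'eef|^force'
python3 - <<'E'
from h import *
a,d,p=snap('wrist'); b,_,q=snap('scene')
c=cv2.resize(b[170:265,265:350],None,fx=4,fy=4,interpolation=cv2.INTER_CUBIC)
o=np.zeros((384,800,3),np.uint8);o[:,:460]=a[:,:460];o[:380,460:800]=c
cv2.imwrite('pics/w8.png',o[:,:,::-1]);np.savez('w8',a=a);print(r.state()['time_s'])
E
```

```text
eef_pos: [0.5828, 0.283, 0.0952]
force: [-0.2, 0.9, 0.8]
eef_pos: [0.583, 0.2832, 0.1608]
force: [-0.0, -0.0, -1.2]
19.35
```

View pics/w8.png

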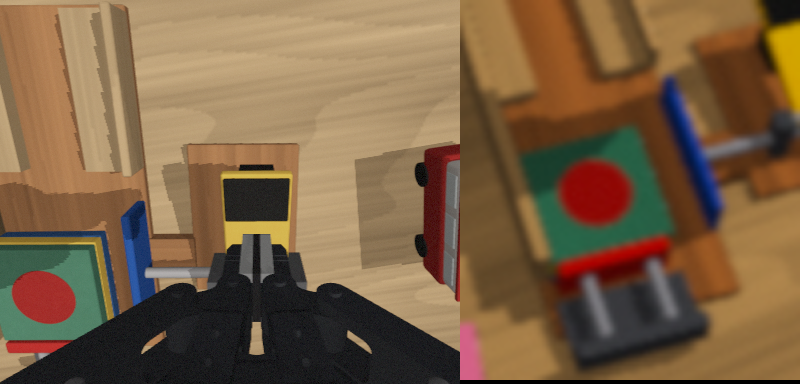

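The pedal is back up, the pile has shifted to the fence, and the boards look square. I'll measure any remaining gap numerically while moving to a position behind the pile.

```bash
python3 -m jog '[[[-2,-40,0,0,0,0,210],[-5,-80,0,0,0,0,210],[-9,-120,0,0,0,0,210],[-12,-160,0,0,0,0,210],[-15,-185,0,0,0,0,210],[-15,-191,0,0,0,0,210],[-15,-191,0,0,0,0,210],[-15,-191,0,0,0,0,210]]]' | grep -E 'eef|opening'
python3 - <<'E'
from h import *
T=np.array([590,90.,0]);c,s=np.cos(np.radians(9)),np.sin(np.radians(9));A=np.array([[c,-s,0],[s,c,0],[0,0,1]])
for n in ('wrist','scene'):
    a,d,p=snap(n); hsv=cv2.cvtColor(a,cv2.COLOR_RGB2HSV)
    for nm,lo,hi,z in [('green',(50,80,30),(90,255,255),.046),('yel',(18,120,90),(32,255,255),.034),('blue',(105,120,40),(125,255,255),.022),('red',(0,170,70),(6,255,255),.05)]:
        k=cv2.inRange(hsv,lo,hi);v,u=np.nonzero(k);q=(plane(p,np.c_[u,v],z)*1000-T)@A.T
        # rack coords
        m=(abs(q[:,1])<70)&(q[:,0]>0)&(q[:,0]<125);q=q[m]
        if len(q)>5:
            if nm=='red': q=q[q[:,0]>95]
            if len(q)<5: continue
            f=lambda lo,hi,F:[round(F(q[(q[:,1]>t)&(q[:,1]<t+12)][:,0],initial=999 if F is np.min else -999),1) for t in range(lo,hi,12)]
            print(n,nm,len(q),'xmin',f(-48,48,np.min),'xmax',f(-48,48,np.max),'y',np.percentile(q[:,1],[1,99]).round(1))
E
```

```text
eef_pos: [0.5678, 0.0929, 0.1598]
opening: 0.0151
wrist green 2663 xmin [np.float64(15.2), np.float64(15.2), np.float64(15.2), np.float64(15.2), np.float64(15.2), np.float64(15.2), np.float64(15.2), np.float64(14.3)] xmax [np.float64(120.1), np.float64(28.1), np.float64(113.3), np.float64(112.2), np.float64(112.2), np.float64(112.2), np.float64(28.1), np.float64(57.1)] y [-45.4  46.9]
wrist yel 783 xmin [np.float64(13.4), np.float64(13.4), np.float64(13.4), np.float64(13.4), np.float64(13.4), np.float64(13.4), np.float64(13.4), np.float64(13.3)] xmax [np.float64(20.0), np.float64(20.0), np.float64(20.0), np.float64(20.0), np.float64(19.0), np.float64(19.0), np.float64(19.0), np.float64(19.0)] y [-45.5  46.1]
wrist blue 472 xmin [np.float64(14.8), np.float64(14.8), np.float64(13.9), np.float64(13.9), np.float64(13.9), np.float64(13.8), np.float64(13.8), np.float64(13.8)] xmax [np.float64(17.8), np.float64(17.8), np.float64(17.8), np.float64(17.8), np.float64(17.8), np.float64(17.8), np.float64(17.8), np.float64(17.7)] y [-44.6  44.7]
wrist red 651 xmin [np.float64(999.0), np.float64(9
[... 614 characters left out ...]
(111.4)] y [-44.8  45.2]
scene yel 51 xmin [np.float64(14.0), np.float64(14.0), np.float64(13.9), np.float64(13.9), np.float64(13.9), np.float64(13.8), np.float64(13.0), np.float64(999.0)] xmax [np.float64(97.2), np.float64(14.0), np.float64(13.9), np.float64(13.9), np.float64(13.9), np.float64(13.8), np.float64(13.8), np.float64(-999.0)] y [-52.   30.9]
scene red 77 xmin [np.float64(117.3), np.float64(116.6), np.float64(116.6), np.float64(116.7), np.float64(95.0), np.float64(116.9), np.float64(116.9), np.float64(118.5)] xmax [np.float64(124.8), np.float64(124.9), np.float64(124.3), np.float64(124.4), np.float64(124.5), np.float64(124.6), np.float64(124.7), np.float64(121.6)] y [-44.4  36.9]
```

Edges agree within about 1 mm across all three boards. I'll descend behind the pile and nudge until the stop is just felt.

```bash
python3 -m jog '[[[0,0,40,0,0,0,210],[0,0,80,0,0,0,210],[0,0,110,0,0,0,210],[0,0,126,0,0,0,210],[0,0,133.5,0,0,0,210],[0,0,133.5,0,0,0,210],[0,0,133.5,0,0,0,210]]]' | grep -E 'eef|^force'
python3 -m jog '[[[-5,0,0,0,0,0,210],[-10,0,0,0,0,0,210],[-15,0,0,0,0,0,210],[-18,0,0,0,0,0,210],[-20,0,0,0,0,0,210],[-22,0,0,0,0,0,210],[-23,0,0,0,0,0,210],[-24,0,0,0,0,0,210],[-25,0,0,0,0,0,210],[-25,0,0,0,0,0,210]]]' | grep -E 'eef|^force'
```

```text
eef_pos: [0.5685, 0.0925, 0.0277]
force: [0.4, 0.0, -0.1]
eef_pos: [0.5928, 0.0882, 0.0268]
force: [1.0, -0.3, 0.5]
```

```bash
python3 -m jog '[[[-1,0,0,0,0,0,210],[-1,0,0,0,0,0,210]]]' | grep -E 'eef|^force'
```

```text
eef_pos: [0.5938, 0.0881, 0.0268]
force: [0.5, 0.4, -0.4]
```

```bash
python3 -m jog '[[[-1,0,0,0,0,0,210],[-1,0,0,0,0,0,210]]]' | grep -E 'eef|^force'
```

```text
eef_pos: [0.5948, 0.0879, 0.0268]
force: [0.4, 0.0, 0.0]
```

```bash
python3 -m jog '[[[-0.7,0,0,0,0,0,210],[-0.7,0,0,0,0,0,210]]]' | grep -E 'eef|^force'
```

```text
eef_pos: [0.5954, 0.0878, 0.0268]
force: [-0.6, 0.7, -0.2]
```

```bash
python3 -m jog '[[[-0.7,0,0,0,0,0,210],[-0.7,0,0,0,0,0,210]]]' | grep -E 'eef|^force'
```

```text
eef_pos: [0.5961, 0.0877, 0.0268]
force: [-0.0, -0.3, -0.5]
```

```bash
python3 -m jog '[[[-0.7,0,0,0,0,0,210],[-0.7,0,0,0,0,0,210]]]' | grep -E 'eef|^force'
```

```text
eef_pos: [0.5967, 0.0876, 0.0268]
force: [-1.0, 1.5, 0.6]
```

```bash
python3 -m jog '[[[-0.5,0,0,0,0,0,210],[-0.5,0,0,0,0,0,210]]]' | grep -E 'eef|^force'
```

```text
eef_pos: [0.5972, 0.0875, 0.0268]
force: [-2.5, 1.1, 0.5]
```

```bash
python3 -m jog '[[[-0.7,0,0,0,0,0,210],[-0.7,0,0,0,0,0,210],[-0.7,0,0,0,0,0,210]]]' | grep -E 'eef|^force'
```

```text
eef_pos: [0.5979, 0.0874, 0.0268]
force: [-3.1, 0.1, 0.6]
```

```bash
python3 -m jog '[[[-0.7,0,0,0,0,0,210],[-0.7,0,0,0,0,0,210],[-0.7,0,0,0,0,0,210]]]' | grep -E 'eef|^force'
```

```text
eef_pos: [0.5984, 0.0873, 0.0267]
force: [-5.3, 1.6, 2.2]
```

The stop is felt at about 5 N. I'll retreat slowly and clear the pile.

```bash
python3 -m jog '[[[0.3,0,0,0,0,0,210],[0.6,0,0,0,0,0,210],[0.9,0,0,0,0,0,210],[1.2,0,0,0,0,0,210],[1.6,0,0,0,0,0,210],[2.2,0,0,0,0,0,210],[4,0,0,0,0,0,210],[10,0,0,0,0,0,210],[20,0,0,0,0,0,210],[26,0,0,0,0,0,210]]]' | grep -E 'eef|^force'
python3 -m jog '[[[0,0,-30,0,0,0,210],[0,0,-70,0,0,0,210],[0,0,-110,0,0,0,210],[0,0,-135,0,0,0,210],[0,0,-135,0,0,0,210],[0,0,-135,0,0,0,210]]]' | grep -E 'eef|^force'
python3 - <<'E'
from h import *
T=np.array([590,90.,0]);c,s=np.cos(np.radians(9)),np.sin(np.radians(9));A=np.array([[c,-s,0],[s,c,0],[0,0,1]])
a,d,p=snap('wrist'); hsv=cv2.cvtColor(a,cv2.COLOR_RGB2HSV)
for nm,lo,hi,z in [('green',(50,80,30),(90,255,255),.046),('yel',(18,120,90),(32,255,255),.034),('blue',(105,120,40),(125,255,255),.022)]:
    v,u=np.nonzero(cv2.inRange(hsv,lo,hi));q=(plane(p,np.c_[u,v],z)*1000-T)@A.T
    q=q[(abs(q[:,1])<60)&(q[:,0]>0)&(q[:,0]<40)]
    print(nm,len(q),[round(float(np.min(q[(q[:,1]>t)&(q[:,1]<t+15)][:,0],initial=99)),1) for t in range(-45,45,15)],np.percentile(q[:,1],[1,99]).round(1))
print(r.state()['time_s'])
E
```

```text
eef_pos: [0.5717, 0.0916, 0.0267]
force: [-1.0, 0.2, -0.9]
eef_pos: [0.5726, 0.0914, 0.1618]
force: [-0.4, 0.3, -0.4]
green 2140 [15.8, 15.8, 15.8, 15.8, 15.8, 15.8] [-45.2  46.4]
yel 609 [15.6, 15.6, 15.6, 15.6, 15.6, 15.6] [-45.5  46.3]
blue 403 [16.0, 16.0, 16.0, 16.0, 15.9, 15.9] [-44.6  44.7]
25.4
```

All three near edges agree within 0.5 mm and are straight, so I'll hand in.

```bash
python3 -c "
from bench import r
print(r.sign_off())"
```

```text
the job is handed in; nothing more can be done
None
```

The job is handed in: all three boards are stacked against the red stop, squared once with the pedal and nudged up again, with near edges within about 0.5 mm by camera at 25.4 s; I viewed 11 pictures, one over the limit of 10.

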